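Match a pulley to the keyed test shaft and prove the drive

TASK

Find the pulley whose keyway fits the key on the test shaft and slide it fully home on the shaft, without forcing it and with the key where it stands. Then, to prove that the key drives, turn the pulley clockwise until the shaft comes up against its stop, and let go of it there. Leave the other two pulleys lying where they are, and do not knock over the white can or the jar.

Things in the scene. Friction and masses are not known exactly. Their poses are not given: they have to be found in the camera images.
- pulley_a_center (a point): Grey metal V-belt pulley lying boss up; point on its axis, 24 mm above its underside. Rim 80 mm wide, 18 mm high; above it a round boss 50 mm in diameter up to 48 mm, to grip by. Bore 29.5 mm, right through, with a keyway 4.7 mm deep along all of it: 5.6 mm wide in this pulley. x axis: from the pulley's axis towards its keyway (a dark set screw in the boss marks that side); z: up.
- pulley_b_center (a point): A second pulley, same as pulley_a in shape, size, point and axes, but its keyway is 10 mm wide.
- pulley_c_center (a point): A third pulley, same as pulley_a in shape, size, point and axes, but its keyway is 14.4 mm wide.
- stand: Test stand, fixed to the bench: grey round base 110 mm in diameter, bearing housing 69 mm in diameter and 52 mm high, upright steel shaft on its axis. Origin: on the shaft's axis at the bench top; z up; -x points to the stand's front, marked by a brass grease nipple on the housing. These axes do not turn with the shaft.
- shaft_shoulder (a point): Centre of the shaft's shoulder, 38 mm in diameter, top 62 mm above the bench: a fully fitted pulley's underside rests on it (the pulley's point is then 24 mm higher). Above it the shaft is 28 mm in diameter. Axes as the stand's; they do not turn with the shaft.
- key_end (a point): On the shaft's axis, 98 mm above the bench: the level of the key's square upper end. The key, 8.8 mm wide and 3.6 mm proud of the shaft's side, runs from here down to the shoulder. It starts 0.6 to 2.4 rad counter-clockwise (from above) of the stand's front; where exactly is not measured: look or feel for it. Axes as the stand's, not the key's.
- shaft_tip (a point): Shaft tip, 116 mm above the bench; the top 5 mm taper. The bare shaft from tip to key end lets a pulley on at any angle, until its underside meets the key. The shaft turns in stiff bearings (0.25 N m) and stays where left. Turned clockwise from above it reaches its stop when the key points to the stand's front; its other end of travel is 2.65 rad away. Axes as the stand's.
- adhesive_can: White can 60 mm in diameter, 150 mm high, standing loose at the back right. Origin at the centre of its underside, z up.
- tack_jar: Clear jar 60 mm in diameter, 82 mm high, standing loose at the right. Origin at the centre of its underside, z up.

How it is judged:
On the way:
1. the matching pulley is fully home on the shaft, before it has been turned to the stop (horizontal distance between pulley_b_center and stand below 0.003 m and z of pulley_b_center in the frame of stand below 0.089 m and angle between the x axis of pulley_b_center and the x axis of stand, either way round above 0.25 rad), for 0.1 s.
At the end, for the whole second after the job is handed in: The pulley with the 10 mm keyway rests on the shaft's shoulder (within 2.5 mm), upright on the shaft's axis, turned with the shaft up to the stop (its keyway within 0.16 rad of the stand's front), released and still (horizontal distance between pulley_b_center and stand below 0.003 m and z of pulley_b_center in the frame of stand between 0.083 and 0.0885 m and angle between pulley_b_center's own z axis and vertical below 0.06 rad and angle between the x axis of pulley_b_center and the x axis of stand, either way round below 0.16 rad and linear speed of pulley_b below 0.01 m/s); the robot touches nothing.
It fails at once if another pulley is moved more than 40 mm (distance of any of pulley_a_center, pulley_c_center from where it was at the start of the episode above 0.04 m).
It fails at once if the can or the jar is knocked over (angle between any of adhesive_can, tack_jar's own z axis and vertical above 0.5 rad).
It fails at once if the pulley is pressed on the shaft with over 80 N before it is home (contact force between pulley_b and stand above 80 N and z of pulley_b_center in the frame of stand above 0.092 m).
It also fails if it takes over 67 s, if anything falls off the work surface, if the arm or the gripper's body presses on something with over 40 N, if the wrist force passes 120 N, or if a joint passes its speed limit or range.

ROBOT

A 6-joint arm with a two-finger parallel gripper is mounted at the origin on the work surface; the furniture and walls round the work are solid. World frame = base frame: x ahead of the robot, y to its left, z up, the work surface at z = 0. Lengths are in m, angles in rad, forces in N, time in s.
With the tool pointing down it reaches from about 0.375 to 0.925 m from the base axis. Payload 5.7 kg.
Tool frame: the origin (TCP) lies midway between the tips of the shut fingers; the grasp point (between the pads) lies 19 mm behind it; z points along the fingers, x is the direction in which the jaws open and shut, and the axes are right-handed (so a half turn about z gives the same grasp; the last joint's range is limited). The gripper opens to 88 mm and grips with 3 to 60 N. Pads are 20 mm wide; open, the fingers measure 115 mm over their backs; the gripper's body (75 mm by 178 mm) begins 61 mm behind the grasp point.
Start: joints at [1.189, 0.359, 1.51, -0, 1.272, -0.115], TCP at [0.158, 0.579, 0.223] pointing down, gripper open.
Joint ranges: [-2.97, 2.97], [-1.01, 2.36], [0.21, 2.38], [-0.96, 4.11], [0.2, 2.71], [-2.98, 2.98]. Speed limits (rad/s): [2.39, 2.39, 3.14, 3.14, 3.14, 3.14].

INTERFACE

Orientations are given as a unit quaternion [x, y, z, w].
In Python, from bench import move_ptp, servo_line, goto_joints, move_gripper, sleep, inverse_kinematics, capture, PlanningError, close_job, spot_in, silhouettes, current_clock, current_joint_pos, current_qvel, current_joint_torque, current_position, current_orientation, current_force, current_torque, current_finger_gap gives the robot as it stands. Calls block until the motion is done:
- move_ptp(position, orientation): joint-space move of the TCP to a pose.
- servo_line(position, orientation=None, rate=0.15, contact_N=None): straight line of the TCP; orientation=None keeps the orientation; rate is the mean speed in m/s. With contact_N (N) it stops when the force on the tool has changed by that much, and returns True; else False.
- goto_joints(angles): joint-space move.
- move_gripper(opening): finger opening in m; the grip force is fixed at half the most; returns when the fingers have stopped.
- sleep(seconds).
- inverse_kinematics(position, orientation): joint angles nearest the present ones, or None.
- capture(name): name is "scene" or "side" or "wrist"; returns a dict with "image" (400x640x3 uint8, blue, green, red), "range_z" (400x640 float32, m along the optical axis (not along the pixel's ray), 0 where there is no reading), "intrinsics" (3x3 intrinsics, pixels), "R" (3x3) and "t" (3): a world point X has camera coordinates R X + t. Camera axes: x right, y down, z forward; pixel columns grow to the right and rows downward; lengths in m; the calibration is good to about 2 mm. A picture is of the moment at which its call begins.
A pose or a line that the arm cannot do raises PlanningError and nothing moves.
- close_job(): hands the job in, once; it reports no verdict.
Trained networks look in the newest picture that a camera, given by its name, has taken for a name from the list of things; names that differ only in an ending like _2 or _b are one class to them, and where a whole thing is asked for, a point or a joint stands for the part that bears it (a point fixed in the world has none). Each returns a list of dicts, best first, with "conf" (0 to 1); they miss things now and then, are a little off and sometimes report something else, mostly with a low value. They report only what shows in the picture. A call takes as long as a camera call.
- spot_in(camera, query): "xy" ([column, row] in pixels, amid what is visible of it).
- silhouettes(camera, query): "region" (400x640 bool, what is visible of it) and "xy" ([column, row] in pixels, amid what is visible of it).
Readings, each from a call of its own:
- current_clock(): time.
- current_joint_pos(): joint angles.
- current_qvel(): joint speeds.
- current_joint_torque(): joint torques, N m.
- current_position(): TCP position.
- current_orientation(): TCP orientation.
- current_force(): force on the tool from outside, world axes, zero at the start.
- current_torque(): the same for the moment, N m.
- current_finger_gap(): finger opening in m.
Only numpy, scipy, OpenCV 4.12 (cv2) and the standard library are available. Lean on these libraries where they do the work, as an engineer would, in place of code of your own. Each camera call takes 0.05 s, during which the arm holds its last target.

## Working session

There is one attempt and no reset: what is moved stays moved. The work goes in short steps, each a Python script; the robot and the scene stay as the last script left them, time stands still between calls to the robot, and variables do not carry over. Pictures are saved under pics/ and viewed, and the job is handed in when it is done.

```bash
ls; mkdir -p pics; python3 - <<'E'
from bench import *
import cv2
print(current_clock(), current_position(), current_orientation(), current_finger_gap())
for n in ["scene","side","wrist"]:
    c=capture(n); cv2.imwrite(f"pics/{n}0.png",c["image"]); print(n,c["intrinsics"].tolist(),c["R"].tolist(),c["t"].tolist())
    for q in ["pulley_a_center","stand"]:
        for d in spot_in(n,q)[:5]: print(q,d)
E
```

```text
pics
0.0 [0.15796617 0.57810632 0.22181749] [ 7.94884706e-01  6.06759808e-01 -7.77823698e-04  4.83384457e-04] 0.08749178746998704
scene [[482.9471396923338, 0.0, 320.00840904931044], [0.0, 482.9471396923338, 199.70230232718413], [0.0, 0.0, 1.0]] [[0.6968513473755049, -0.7171318755930742, -0.010957767532806594], [-0.44908623904836564, -0.42437176488734246, -0.7862761315618046], [0.5592135098138614, 0.5528385642977176, -0.6177780930616599]] [-0.4478690195015073, 0.27788331343138567, 1.0135709867131846]
pulley_a_center {'xy': [234.0, 185.5], 'conf': 0.94}
pulley_a_center {'xy': [264.1, 219.3], 'conf': 0.61}
stand {'xy': [318.8, 188.7], 'conf': 0.74}
side [[374.4644648978502, 0.0, 320.3925876603401], [0.0, 374.4644648978502, 198.57997284326515], [0.0, 0.0, 1.0]] [[0.6972431605688263, -0.7168156803715642, -0.005220671742727099], [-0.6225178624322126, -0.6018769852444901, -0.5002155591200987], [0.35542015417365225, 0.352021838820343, -0.8658851765683033]] [-0.47095358849525293, 0.3418550706163954, 0.9275830445243014]
pulley_a_center {'xy': [232.6, 173.3], 'conf': 0.79}
stand {'xy': [308.2, 174.0], 'conf': 0.88}
wrist [[318.8232396499029, 0.0, 319.7629730859306], [0.0, 318.8232396499029, 198.51638812332564], [0.0, 0.0, 1.0]] [[0.262613670597872, 0.9649009212717223, -0.0005216743195539613], [0.9327934766995465, -0.2537367176381222, 0.2559570431713221], [0.24684081883247483, -0.06770443302484049, -0.9666880158080476]] [-0.5996271506681184, -0.031465785120593705, 0.3885336806084604]
```

View pics/scene0.png

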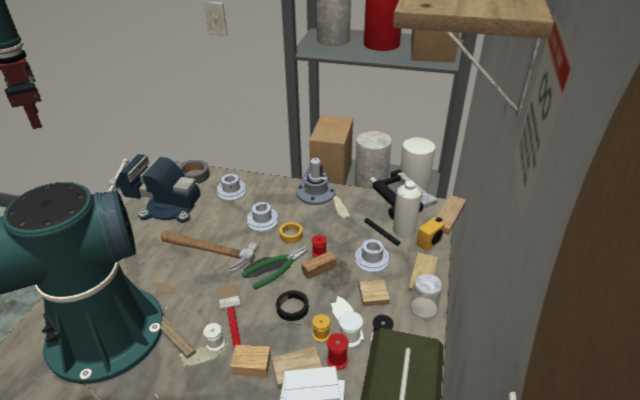

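View pics/side0.png

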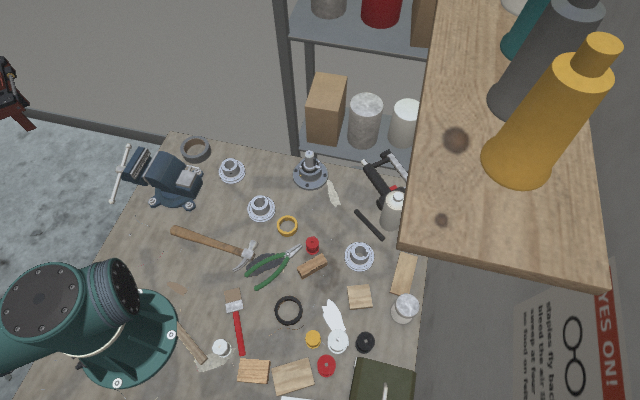

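View pics/wrist0.png

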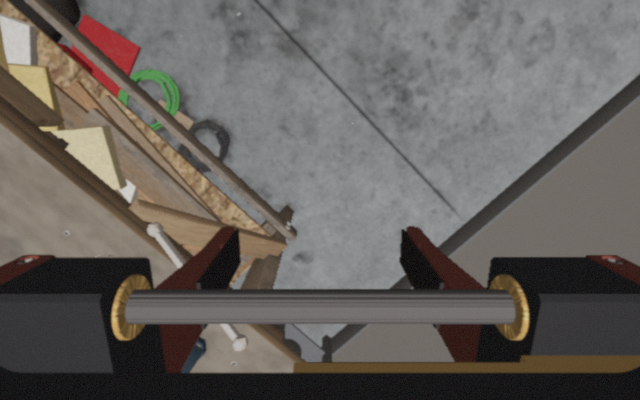

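Scene image: three pulleys at about (231,186), (262,215) and (372,254). The stand is at (316,182), the can at (406,210) and the jar at (426,295). I'll compute their positions and zoom in.

```bash
cat > h.py <<'E'
from bench import *
import numpy as np, cv2
def ray(c,px,z):
    K,R,t=c["intrinsics"],c["R"],c["t"]
    d=R.T@(np.linalg.inv(K)@np.array([px[0],px[1],1.])); o=-R.T@t
    return o+d*(z-o[2])/d[2]
def proj(c,X):
    p=c["intrinsics"]@(c["R"]@np.asarray(X)+c["t"]); return p[:2]/p[2]
def cloud(c):
    K,R,t=c["intrinsics"],c["R"],c["t"]; Z=c["range_z"]
    v,u=np.mgrid[:400,:640]
    P=np.stack([(u-K[0,2])/K[0,0]*Z,(v-K[1,2])/K[1,1]*Z,Z],-1)
    P=(P-t)@R; P[Z<=0]=np.nan
    return P
E
python3 - <<'E'
from h import *
c=capture("scene"); P=cloud(c)
for n,px in dict(p1=(231,186),p2=(262,215),p3=(372,254),stand=(316,182),can=(406,210),jar=(426,295)).items():
    v,u=px[1],px[0]; Q=P[v-40:v+40,u-30:u+30].reshape(-1,3)
    r=ray(c,px,0.03); Q=Q[np.linalg.norm(Q[:,:2]-r[:2],axis=1)<0.07]
    for lo,hi in ((.012,.022),(.040,.052),(.055,.07),(.1,.12),(.14,.16)):
        S=Q[(Q[:,2]>lo)&(Q[:,2]<hi)]
        if len(S)>8: print(n,lo,len(S),S.min(0).round(3),S.max(0).round(3),((S.min(0)+S.max(0))/2).round(3))
for n,x0,y0,s in (("scene",200,140,4),):
    im=c["image"][140:290,200:400]; cv2.imwrite("pics/crop1.png",cv2.resize(im,None,fx=4,fy=4,interpolation=cv2.INTER_CUBIC))
E
```

```text
p1 0.012 193 [0.442 0.155 0.012] [0.522 0.237 0.022] [0.482 0.196 0.017]
p1 0.04 152 [0.457 0.171 0.04 ] [0.505 0.223 0.052] [0.481 0.197 0.046]
p2 0.012 268 [ 0.418 -0.044  0.012] [0.498 0.073 0.022] [0.458 0.015 0.017]
p2 0.04 183 [0.432 0.007 0.04 ] [0.483 0.059 0.051] [0.458 0.033 0.046]
p3 0.012 315 [ 0.485 -0.333  0.012] [ 0.584 -0.228  0.022] [ 0.535 -0.281  0.017]
p3 0.04 225 [ 0.521 -0.294  0.04 ] [ 0.572 -0.245  0.052] [ 0.546 -0.269  0.046]
stand 0.012 341 [ 0.59  -0.036  0.012] [0.696 0.068 0.022] [0.643 0.016 0.017]
stand 0.04 111 [ 0.61  -0.017  0.04 ] [0.679 0.055 0.052] [0.644 0.019 0.046]
stand 0.055 113 [ 0.616 -0.02   0.055] [0.676 0.036 0.07 ] [0.646 0.008 0.062]
stand 0.1 83 [0.628 0.002 0.101] [0.658 0.029 0.118] [0.643 0.016 0.109]
can 0.012 75 [ 0.661 -0.29   0.012] [ 0.795 -0.167  0.022] [ 0.728 -0.228  0.017]
can 0.04 25 [ 0.661 -0.29   0.04 ] [ 0.704 -0.236  0.052] [ 0.682 -0.263  0.046]
can 0.055 38 [ 0.66  -0.292  0.055] [ 0.702 -0.238  0.069] [ 0.681 -0.265  0.062]
can 0.1 65 [ 0.66  -0.291  0.1  ] [ 0.705 -0.238  0.119] [ 0.683 -0.264  0.11 ]
can 0.14 95 [ 0.673 -0.274  0.14 ] [ 0.701 -0.249  0.153] [ 0.687 -0.262  0.146]
jar 0.012 111 [ 0.479 -0.474  0.012] [ 0.555 -0.379  0.022] [ 0.517 -0.427  0.017]
jar 0.04 109 [ 0.479 -0.474  0.04 ] [ 0.52  -0.418  0.052] [ 0.499 -0.446  0.046]
jar 0.055 178 [ 0.479 -0.475  0.055] [ 0.522 -0.417  0.07 ] [ 0.501 -0.446  0.062]
```

View pics/crop1.png

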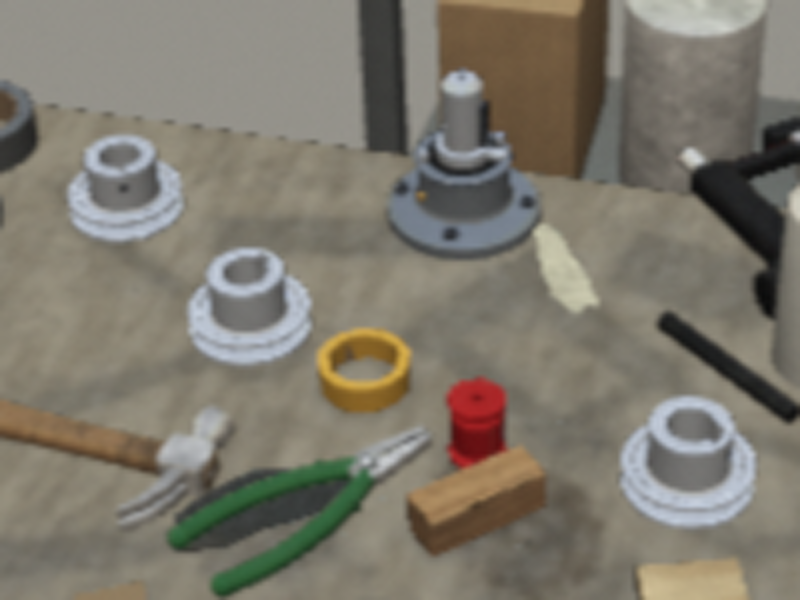

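```bash
cat >> h.py <<'E'
from scipy.spatial.transform import Rotation as Rot
def down(yaw):  # tool x axis at world yaw, z down
    x=np.array([np.cos(yaw),np.sin(yaw),0]); z=np.array([0,0,-1.]); y=np.cross(z,x)
    return Rot.from_matrix(np.stack([x,y,z],1)).as_quat()
E
python3 - <<'E'
from h import *
c=capture("wrist"); Rt=Rot.from_quat(current_orientation()).as_matrix(); p=np.array(current_position())
print("cam in tool",Rt.T@(-c["R"].T@c["t"]-p)); print("cam axes in tool",(c["R"]@Rt).round(3))
x=Rt[:,0]; print("yaw",np.arctan2(x[1],x[0]))
c=capture("scene")
n=ray(c,(305,188.7),0.04); print(n)
for X in ([.6,.1,.3],[.5,.1,.3],[.5,.05,.25],[.55,-.1,.3]):
  for yaw in np.arange(-3,3.2,.5):
    j=inverse_kinematics(X,down(yaw)); 
    if j is not None: print(X,round(yaw,2),np.round(j,2))
E
```

```text
cam in tool [-1.12246480e-04 -6.96514129e-02 -1.60994381e-01]
cam axes in tool [[ 1.    -0.001 -0.   ]
 [ 0.001  0.967 -0.256]
 [ 0.     0.256  0.967]]
yaw 1.303988658288546
[0.60082173 0.0164983  0.04      ]
[0.6, 0.1, 0.3] -2.5 [ 0.05  0.31  1.38 -0.    1.44  2.55]
[0.6, 0.1, 0.3] -2.0 [ 0.05  0.31  1.38 -0.    1.44  2.05]
[0.6, 0.1, 0.3] -1.5 [ 0.05  0.31  1.38 -0.    1.44  1.55]
[0.6, 0.1, 0.3] -1.0 [ 0.05  0.31  1.38 -0.    1.44  1.05]
[0.6, 0.1, 0.3] -0.5 [ 0.05  0.31  1.38 -0.    1.44  0.55]
[0.6, 0.1, 0.3] 0.0 [ 0.05  0.31  1.38 -0.    1.44  0.05]
[0.6, 0.1, 0.3] 0.5 [ 0.05  0.31  1.38 -0.    1.44 -0.45]
[0.6, 0.1, 0.3] 1.0 [ 0.05  0.31  1.38 -0.    1.44 -0.95]
[0.6, 0.1, 0.3] 1.5 [ 0.05  0.31  1.38 -0.    1.44 -1.45]
[0.6, 0.1, 0.3] 2.0 [ 0.05  0.31  1.38 -0.    1.44 -1.95]
[0.6, 0.1, 0.3] 2.5 [ 0.05  0.31  1.38 -0.    1.44 -2.45]
[0.6, 0.1, 0.3] 3.0 [ 0.05  0.31  1.38 -0.    1.44 -2.95]
[0.5, 0.1, 0.3] -2.5 [ 0.06  0.16  1.59 -0.    1.39  2.56]
[0.5, 0.1, 0.3] -2.0 [ 0.06  0.16  1.59 -0.    1.39  2.06]
[0.5, 0.1, 0.3] -1.5 [ 0.06  0.16  1.59 -0.    1.39  1.56]
[0.5, 0.1, 0.
[... 1322 characters left out ...]
-0.3   0.24  1.49 -0.    1.41  2.2 ]
[0.55, -0.1, 0.3] -2.0 [-0.3   0.24  1.49 -0.    1.41  1.7 ]
[0.55, -0.1, 0.3] -1.5 [-0.3   0.24  1.49 -0.    1.41  1.2 ]
[0.55, -0.1, 0.3] -1.0 [-0.3   0.24  1.49 -0.    1.41  0.7 ]
[0.55, -0.1, 0.3] -0.5 [-0.3   0.24  1.49 -0.    1.41  0.2 ]
[0.55, -0.1, 0.3] 0.0 [-0.3   0.24  1.49 -0.    1.41 -0.3 ]
[0.55, -0.1, 0.3] 0.5 [-0.3   0.24  1.49 -0.    1.41 -0.8 ]
[0.55, -0.1, 0.3] 1.0 [-0.3   0.24  1.49 -0.    1.41 -1.3 ]
[0.55, -0.1, 0.3] 1.5 [-0.3   0.24  1.49 -0.    1.41 -1.8 ]
[0.55, -0.1, 0.3] 2.0 [-0.3   0.24  1.49 -0.    1.41 -2.3 ]
[0.55, -0.1, 0.3] 2.5 [-0.3   0.24  1.49 -0.    1.41 -2.8 ]
[0.55, -0.1, 0.3] 3.0 [-0.3   0.24  1.49 -0.    1.41  2.98]
```

```bash
python3 - <<'E'
from h import *
move_ptp([.63,-.04,.33],down(np.pi/2)); print(current_clock())
c=capture("wrist"); np.savez("w1.npz",**c)
cv2.imwrite("pics/w1.png",c["image"])
for n,p in dict(p1=(.482,.196,.048),p2=(.458,.033,.048),p3=(.546,-.269,.048),st=(.6435,.016,.1)).items():
    u,v=proj(c,p); print(n,u,v)
    u,v=int(u),int(v); im=c["image"][max(0,v-45):v+45,max(0,u-60):u+60]
    cv2.imwrite(f"pics/w1_{n}.png",cv2.resize(im,None,fx=4,fy=4,interpolation=cv2.INTER_CUBIC))
ims=[cv2.resize(cv2.imread(f"pics/w1_{n}.png"),(400,300)) for n in("p1","p2","p3","st")]
cv2.imwrite("pics/w1m.png",np.vstack([np.hstack(ims[:2]),np.hstack(ims[2:])]))
E
```

```text
3.3667
p1 503.57610215922426 51.31469081526426
p2 377.2020327258621 30.37311694892072
p3 147.15358481201815 102.6801373353528
st 363.72319860823484 182.9973395058341
```

View pics/w1m.png

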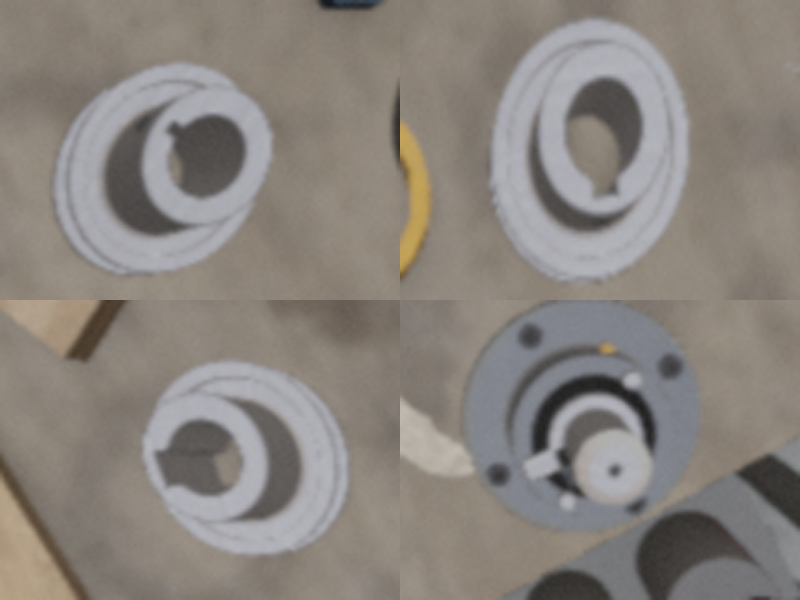

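View pics/w1.png

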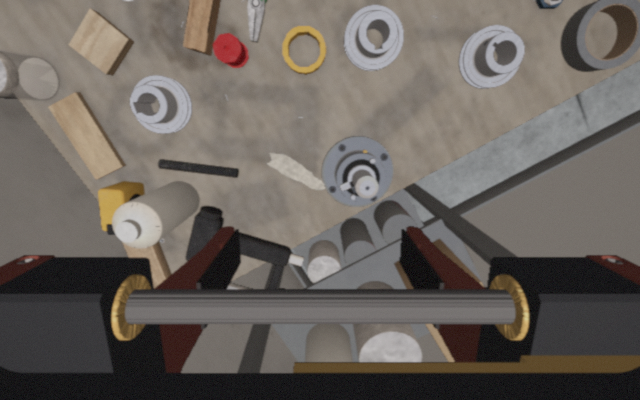

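p1 has the narrow keyway (5.6), p2 the medium one (10, facing image-down, i.e. world +x) and p3 the wide one, so p2 is the match. The key is on the −y side of the stand and the brass nipple is toward −x. I'll take a closer look at the stand, then p2.

```bash
python3 - <<'E'
from h import *
move_ptp([.6435,-.054,.16],down(0)); print(current_clock())
c=capture("wrist"); np.savez("w2.npz",**c)
u,v=proj(c,(.6435,.016,.1)); print(u,v)
u,v=int(u),int(v); im=c["image"][max(0,v-75):v+75,u-100:u+100]
cv2.imwrite(f"pics/w2.png",cv2.resize(im,None,fx=4,fy=4,interpolation=cv2.INTER_CUBIC)); print("origin",u-100,max(0,v-75))
move_ptp([.528,.033,.16],down(np.pi/2)); print(current_clock())
c=capture("wrist"); np.savez("w3.npz",**c)
u,v=proj(c,(.458,.033,.048)); print(u,v)
u,v=int(u),int(v); im=c["image"][max(0,v-75):v+75,u-100:u+100]
cv2.imwrite(f"pics/w3.png",cv2.resize(im,None,fx=4,fy=4,interpolation=cv2.INTER_CUBIC)); print("origin",u-100,max(0,v-75))
E
```

```text
4.8
319.2786744919915 113.57712984200198
origin 219 38
6.15
319.9775981719375 112.77112128805754
origin 219 37
```

View pics/w2.png

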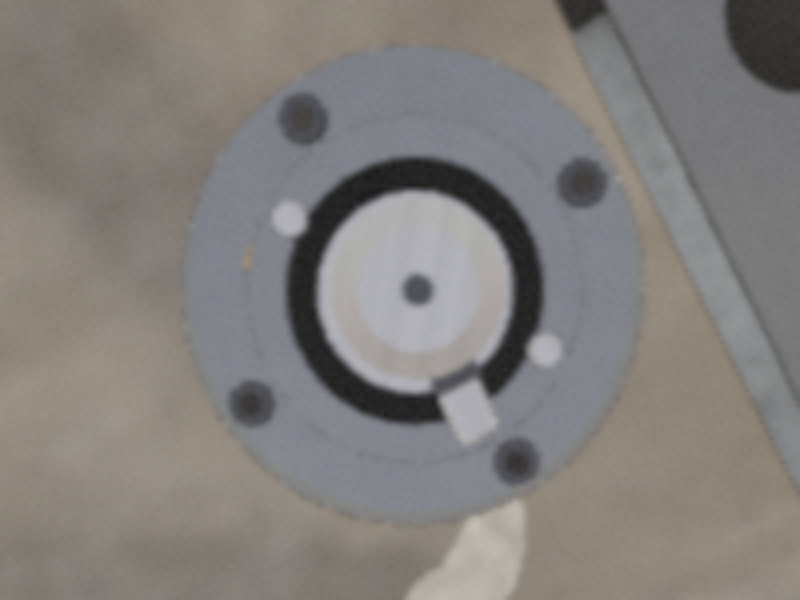

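View pics/w3.png

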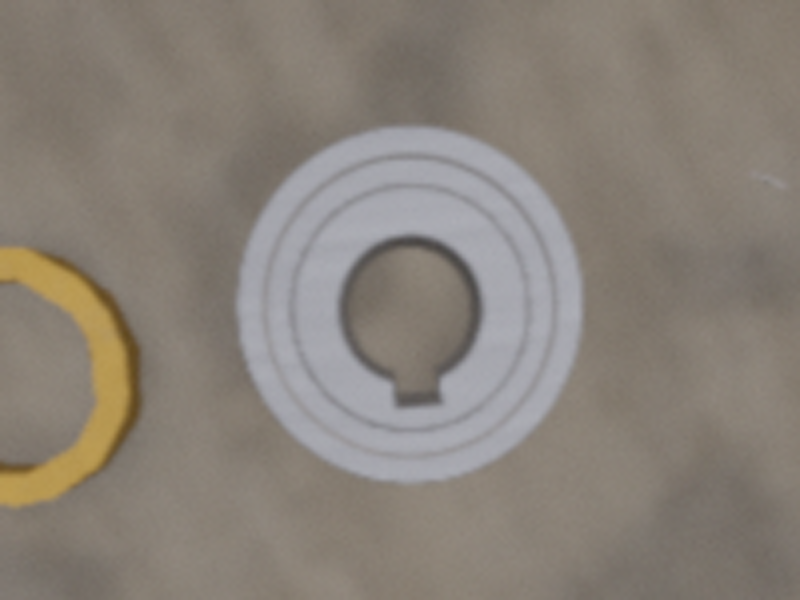

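Stand crop: shaft tip at (417,290), dark key end at (457,377), white tab at (468,412), nipple at (248,258). The p2 crop shows the bore at (411,308) and the keyway centre at about (417,395). I'll convert these to world coordinates.

```bash
python3 - <<'E'
from h import *
c=dict(np.load("w2.npz")); f=lambda x,y,z:ray(c,(219+x/4,38+y/4),z)
# pixel-center convention: resize maps (x+.5)/4-.5
f=lambda x,y,z,o=(219,38):ray(c,(o[0]+(x+.5)/4-.5,o[1]+(y+.5)/4-.5),z)
tip=f(417,290,.116); print("tip",tip)
print("shoulder",f(415.5,291,.062), "holes avg", np.mean([f(302,118,.012),f(582,182,.012),f(516,461,.012),f(251,404,.012)],0))
print("pins mid",np.mean([f(290,218,.06),f(545,350,.06)],0))
for nm,a in dict(key=f(457,377,.098),tab=f(468,412,.06),nip=f(248,258,.04),nip2=f(248,258,.03)).items():
    d=a-tip; print(nm,a,np.linalg.norm(d[:2]),np.arctan2(d[1],d[0]))
c=dict(np.load("w3.npz"))
# fit boss/bore/rim circles
g=cv2.cvtColor(c["image"],cv2.COLOR_BGR2GRAY)
o=(219,37); b=f(411,308,.048,o); k=f(417,394,.048,o); d=k-b
print("boss",b,"rim",f(410,304,.018,o),"bore low",f(411,308,.048,o)); print("keyway",np.linalg.norm(d[:2]),np.arctan2(d[1],d[0]))
for n in("w2","w3"):
    c=dict(np.load(n+".npz")); P=cloud(c).reshape(-1,3)
    if n=="w2":
        S=P[(abs(P[:,2]-.116)<.004)&(np.hypot(P[:,0]-.6435,P[:,1]-.016)<.03)]
    else: S=P[(abs(P[:,2]-.048)<.004)&(np.hypot(P[:,0]-.458,P[:,1]-.033)<.035)]
    print(n,len(S),(S.min(0)+S.max(0))/2,S.max(0)-S.min(0),np.median(S[:,2]))
E
```

```text
tip [0.6457133  0.01803293 0.116     ]
shoulder [0.64606018 0.01853658 0.062     ] holes avg [0.64596473 0.01817746 0.012     ]
pins mid [0.64679659 0.01973183 0.06      ]
key [0.65286525 0.00388063 0.098     ] 0.01585679503759191 -1.1028729893416254
tab [ 0.65681039 -0.00501406  0.06      ] 0.025579466774919346 -1.1220590662974834
nip [0.61087035 0.02544245 0.04      ] 0.035622068699697126 2.9320590611399577
nip2 [0.60971882 0.02579945 0.03      ] 0.03682283228061116 2.9290807939613894
boss [0.45868291 0.0341574  0.048     ] rim [0.4577859  0.03406092 0.018     ] bore low [0.45868291 0.0341574  0.048     ]
keyway 0.017546438778658822 0.07335397117210858
w2 1188 [0.64584959 0.0179558  0.11452979] [0.02537375 0.02562002 0.00505135] 0.11456266952086094
w3 1828 [0.45918829 0.03348773 0.04680309] [0.04939328 0.0494728  0.00533111] 0.046783754733412244
```

```bash
python3 - <<'E'
from h import *
q=down(1.0)
move_ptp([.4589,.0339,.09],q)
servo_line([.4589,.0339,.026],q,rate=.06,contact_N=8); print(current_clock(),current_position(),current_force())
move_gripper(.04); print(current_clock(),current_finger_gap(),current_force(),current_position())
c=capture("wrist");cv2.imwrite("pics/w4.png",c["image"])
E
```

```text
8.0167 [0.45919529 0.03388188 0.02627795] [-0.0612759 -0.0803263 -0.1619809]
8.7 0.049395714606689484 [-0.13533179 -0.27232607  1.91001828] [0.45892578 0.03389978 0.0260281 ]
```

View pics/w4.png

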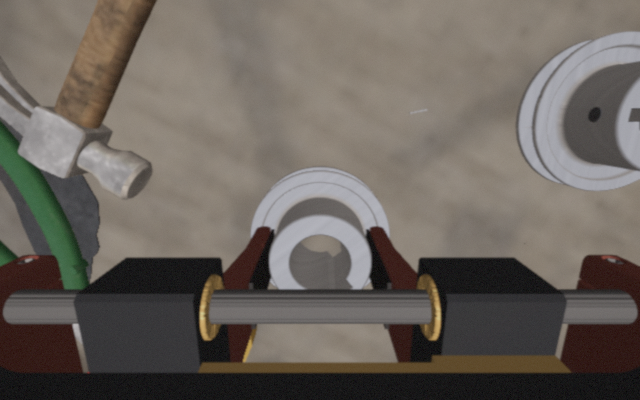

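The boss is gripped: the gap is 49.4 mm and the picture shows the boss centred between the pads. Next I lift, align over the shaft and lower with contact sensing.

```bash
python3 - <<'E'
from h import *
servo_line([.4589,.0339,.175],rate=.15)
q=down(1.0-1.186)
move_ptp([.6459,.0181,.175],q); print(current_clock(),current_position(),current_force(),current_torque())
c=capture("wrist");cv2.imwrite("pics/w5.png",c["image"])
r=servo_line([.6459,.0181,.130],q,rate=.03,contact_N=8)
print(r,current_clock(),current_position(),current_force(),current_torque(),current_finger_gap())
E
```

```text
10.9833 [0.64475796 0.01819505 0.17399528] [-0.5288057  -0.68799966 -1.81282317] [-0.07827271  0.11374882  0.0001836 ]
False 12.6833 [0.64605852 0.0181252  0.13023736] [-0.13178379  0.10750976 -3.08455769] [-0.04930788  0.05920102  0.01212152] 0.049215523833688324
```

View pics/w5.png

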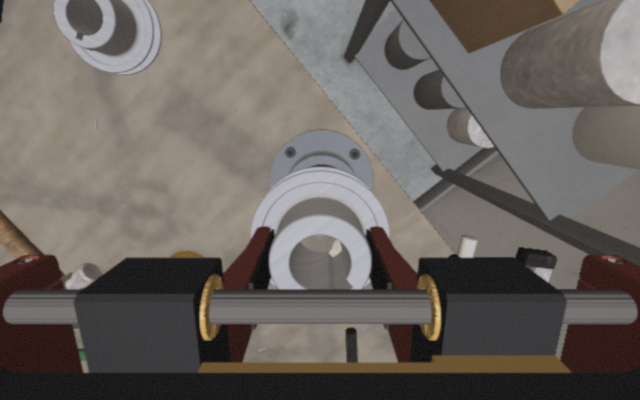

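It slid over the tip without contact. I'll continue down.

```bash
python3 - <<'E'
from h import *
r=servo_line([.6459,.0181,.0895],down(-.186),rate=.02,contact_N=8)
print(r,current_clock(),current_position(),current_force(),current_torque(),current_finger_gap())
E
```

```text
False 14.8583 [0.64599241 0.01810189 0.0896105 ] [-0.61847745  0.06534758 -2.5387723 ] [-0.04253517  0.04924203 -0.05060762] 0.04948824716571035
```

It passed the key level without contact. Now I seat it on the shoulder.

```bash
python3 - <<'E'
from h import *
r=servo_line([.6459,.0181,.085],down(-.186),rate=.015,contact_N=10)
print(r,current_clock(),current_position(),current_force(),current_torque(),current_finger_gap())
sleep(.3); print(current_force(),current_position())
c=capture("wrist");cv2.imwrite("pics/w6.png",c["image"])
E
```

```text
True 15.125 [0.64613322 0.01802026 0.08764341] [-0.01548679 -0.08161772  5.11315261] [-0.09518447  0.21214678  0.00297693] 0.049539072560584846
[-0.43528339 -0.51491122  5.44741027] [0.64614023 0.01801514 0.08764636]
```

View pics/w6.png

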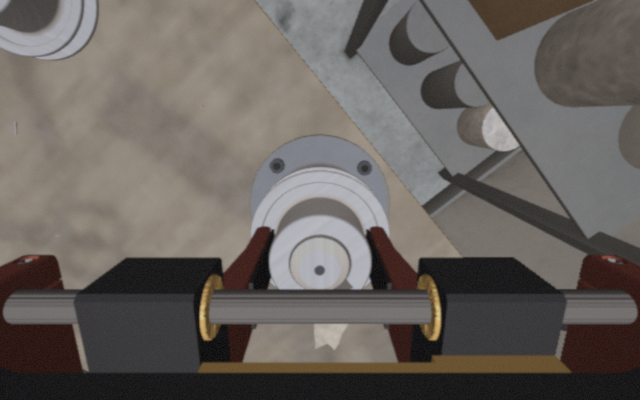

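It is home: contact at TCP z = 0.0876 against 0.088 expected. Now I turn clockwise with joint 6 and watch the torque.

```bash
python3 - <<'E'
from h import *
j0=list(current_joint_pos()); print(np.round(j0,3))
tot=0
while tot<2.0:
    tot+=.25
    j=list(j0); j[5]=j0[5]+tot; goto_joints(j)
    print(round(tot,2),round(current_clock(),2),np.round(current_force(),1),np.round(current_torque(),3),np.round(current_position(),4),round(current_joint_pos()[5]-j0[5],3))
c=capture("wrist");cv2.imwrite("pics/w7.png",c["image"])
c=capture("scene");cv2.imwrite("pics/s7.png",cv2.resize(c["image"][130:220,250:380],None,fx=6,fy=6,interpolation=cv2.INTER_CUBIC))
E
```

```text
[-0.079  0.56   1.539 -0.     1.042  0.107]
0.25 15.82 [ 0.7  0.9 -2.2] [ 0.147 -0.118  0.039] [0.6466 0.0182 0.0878] 0.246
0.5 16.18 [ 1.   1.4 -2.7] [ 0.116 -0.217  0.017] [0.6466 0.018  0.0877] 0.494
0.75 16.52 [ 1.5  0.4 -2.8] [ 0.008 -0.241  0.029] [0.6465 0.0179 0.0878] 0.743
1.0 16.88 [ 2.7 -1.4 -2.2] [-0.165 -0.388  0.061] [0.6464 0.0177 0.0878] 0.993
1.25 17.23 [ 2.8 -1.8 -2. ] [-0.37  -0.345  0.068] [0.6463 0.0177 0.0878] 1.243
1.5 17.57 [ 2.2 -3.2 -1.5] [-0.634 -0.262  0.055] [0.6462 0.0176 0.0877] 1.493
1.75 17.93 [ 1.6 -3.7 -1. ] [-0.754 -0.118  0.069] [0.646  0.0176 0.0878] 1.743
2.0 18.27 [ 1.4 -4.1  0.3] [-0.906 -0.026  0.015] [0.6459 0.0176 0.0877] 1.995
```

View pics/w7.png

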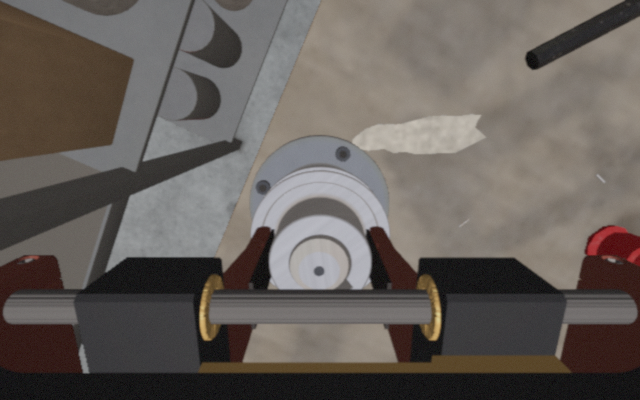

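View pics/s7.png

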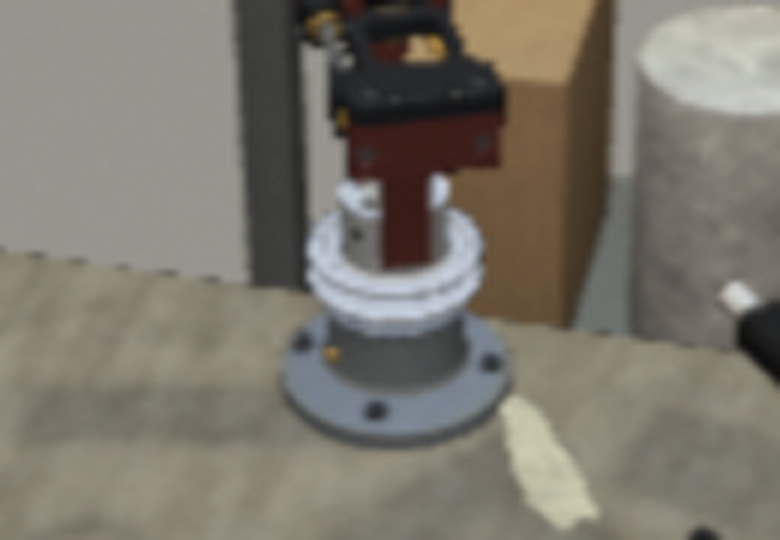

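The set screw, at (357,235) in the scene crop, is nearly above the brass nipple at (332,352). I'll continue in small steps to the stop.

```bash
python3 - <<'E'
from h import *
j0=list(current_joint_pos()); 
tot=0
while tot<.42:
    tot+=.05
    j=list(j0); j[5]=j0[5]+tot; goto_joints(j)
    tz=current_torque()[2]
    print(round(tot,2),round(current_clock(),2),np.round(current_force(),1),round(tz,3),round(current_joint_pos()[5]-j0[5],3),round(current_joint_torque()[5],3))
    if abs(tz)>.45: break
c=capture("wrist");cv2.imwrite("pics/w8.png",c["image"])
E
```

```text
0.05 18.62 [ 1.4 -4.2 -1.5] 0.162 0.046 0.237
0.1 18.88 [ 1.1 -5.7 -0.9] 0.092 0.097 0.179
0.15 19.12 [ 1.5 -4.2 -1. ] 0.058 0.147 0.201
0.2 19.38 [ 1.7 -3.8 -1.7] 0.096 0.197 0.199
0.25 19.62 [ 0.7 -4.3  0.1] 0.136 0.247 0.197
0.3 19.88 [ 1.  -5.4 -0.6] 0.109 0.297 0.198
0.35 20.12 [ 1.1 -4.6  0.1] 0.069 0.347 0.198
0.4 20.38 [ 0.5 -5.2 -0.2] 0.834 0.396 0.876
```

The torque jumped to 0.83 N·m, so it is at the stop. I'll release, retreat and check.

```bash
python3 - <<'E'
from h import *
move_gripper(.088); print(current_clock(),current_finger_gap(),current_force(),current_torque())
p=current_position(); q=current_orientation()
servo_line([p[0],p[1],.17],q,rate=.1)
move_ptp([.6459,-.054,.18],down(0)); print(current_clock(),current_force())
c=capture("wrist"); np.savez("w9.npz",**c)
u,v=proj(c,(.6459,.018,.11)); u,v=int(u),int(v); u0,v0=u-100,max(0,v-75); print(u0,v0)
cv2.imwrite("pics/w9.png",cv2.resize(c["image"][v0:v0+150,u0:u0+200],None,fx=4,fy=4,interpolation=cv2.INTER_CUBIC))
P=cloud(c).reshape(-1,3)
for lo,hi,r in((.105,.1125,.03),(.075,.085,.045)):
    S=P[(P[:,2]>lo)&(P[:,2]<hi)&(np.hypot(P[:,0]-.646,P[:,1]-.018)<r)]
    print(len(S),(S.min(0)+S.max(0))/2,np.median(S[:,2]),S.max(0)-S.min(0))
    A=np.c_[S[:,:2]-S[:,:2].mean(0),np.ones(len(S))]; print(np.linalg.lstsq(A,S[:,2],rcond=None)[0])
c=capture("scene");cv2.imwrite("pics/s9.png",cv2.resize(c["image"][130:320,180:450],None,fx=2.9,fy=2.9,interpolation=cv2.INTER_CUBIC))
E
```

```text
21.1833 0.08772735143225295 [-0.15675896 -0.48056034  0.89330324] [ 0.01587152  0.11045183 -0.02298102]
24.45 [-0.60404551  0.76583614 -0.22444466]
219 35
2924 [0.64563691 0.01704783 0.10877824] 0.10856440523122532 [0.04894421 0.04926567 0.0074259 ]
[0.00091345 0.00255561 0.10875387]
3086 [0.64572324 0.01723027 0.07980496] 0.07822737346978001 [0.07929435 0.07999986 0.0096096 ]
[ 0.00124658 -0.00105069  0.07794403]
```

View pics/w9.png

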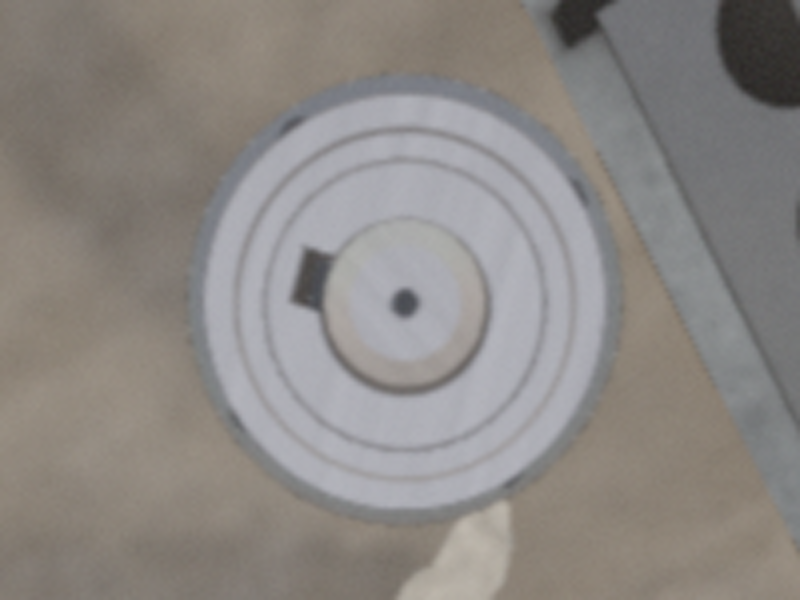

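View pics/s9.png

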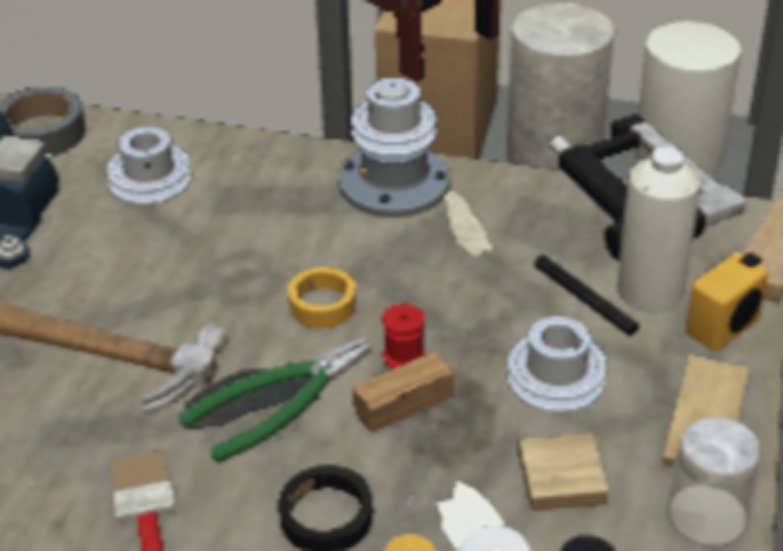

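The pulley is seated with its keyway at 2.88 rad, against a front of 2.91–2.93 rad. It is level, and everything else stands where it was, so I'm handing in.

```bash
python3 -c "
from bench import *
print(current_clock(),current_force()); close_job()"
```

```text
24.55 [0.79992073 0.00370741 0.06939095]
the job is handed in; nothing more can be done
```

I found the pulley with the 10 mm keyway (the middle of the three by keyway width), slid it onto the shaft and turned it clockwise to the stop. I then released it and handed the job in at 24.6 s.

- **Fitting:** I set the pulley's angle from the camera view of the key. It went down past the key with no contact detected (8 N threshold). It met the shoulder at about 8 N with the tool at 87.6 mm, where 88 mm was expected.
- **Turning:** the wrist torque jumped from about 0.1 to 0.83 N·m after about 2.4 rad. My vision estimate of the travel was 2.24 rad. I put the difference down to keyway play and slight slip in the grip, but did not check it.
- **Last checks:**
  - The keyway is about 0.05 rad from the stand's front, where up to 0.16 is allowed.
  - The pulley is centred within about 1 mm and its tilt is below 0.003 rad.
  - The depth reading of the boss top was 108.6 mm against a nominal 110 mm. The same camera also read about 1.3 mm low on the bare shaft and on the pulley while it lay on the bench.
  - In the last scene picture the other two pulleys, the can and the jar stand where they were. The gripper is clear of everything.

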